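Find the stamped tile crate and push it to the dispatch line

TASK

One of the two empty wooden tile crates has a red ring stamp on its underside. Tip both crates over away from you onto their far walls, so that their undersides can be seen, and only then push the stamped one, still lying like that, away from you until its leading rim rests on the yellow dispatch line along its whole width. Leave the unstamped one lying short of the line, pick nothing up, and do not disturb the jar, the test tile or the marker.

Things in the scene. Friction and masses are not known exactly. Their poses are not given: they have to be found in the camera images.
- stamped_crate: open-topped crate of light wooden slats, a red ring and dot (52 mm) on its white underside, otherwise like the other crate; 70 mm deep (x), 110 wide (y), 100 high (z), walls 6 mm, about 0.35 kg, edged below with rubber. Pushed high on its near wall it tips over its far bottom edge rather than slides. Origin: centre of the underside; at the start x points away from the robot but 0.1 to 0.4 rad to the left, y left, z up
- plain_crate: the same crate with a bare white underside; sizes, frame and behaviour as the stamped crate. Either crate, once tipped, lies on its far wall, 70 mm high, z pointing away from the robot, x down, underside facing the robot, open rim leading; its origin is then 35 mm above the bench
- stamped_heel (a point): middle of the far bottom edge of the stamped crate, at (35, 0, 0) mm in its frame; the crate tips about this edge
- stamped_rim_left (a point): left end of the far rim edge of the stamped crate, at (35, 55, 100) mm in its frame; once it is tipped, this is the leading edge, on the bench
- stamped_rim_right (a point): right end of the same edge of the stamped crate, at (35, -55, 100) mm in its frame
- plain_heel (a point): middle of the far bottom edge of the plain crate, at (35, 0, 0) mm in its frame; the crate tips about this edge
- plain_rim_left (a point): left end of the far rim edge of the plain crate, at (35, 55, 100) mm in its frame; once it is tipped, this is the leading edge, on the bench
- plain_rim_right (a point): right end of the same edge of the plain crate, at (35, -55, 100) mm in its frame
- dispatch_line: yellow line painted flat on the bench, 40 mm wide (its x) and 480 mm long (its y), running left to right beyond the crates. Origin: its centre, x points away from the robot; turned 0.05 to 0.2 rad to the left. It has no height
- oxide_jar: small black jar with a black screw lid, 48 mm across, 60 mm high, standing to the left; origin: centre of the underside; leave alone
- test_tile: glazed ceramic L-shaped test tile, 37x25x76 mm, yellow-brown upright on a pale foot, standing to the right; origin: centre of the underside; leave alone
- marker: purple marker pen, 132 mm long (along its y), 17 mm thick, lying to the right; origin: middle of its underside; leave alone
Things that resemble listed ones, but are neither listed nor needed, are in the scene too. What is shaped like the stamped_crate but blue is not meant.

How it is judged:
By the outcome, as a careful person would: the job done as asked, in the order asked, and still so for the second after the job is handed in, with the robot touching nothing.
It also fails if it takes over 64 s, if anything falls off the work surface, if the arm or the gripper's body presses on something with over 40 N, if the wrist force passes 120 N, or if a joint passes its speed limit or range.

ROBOT

A 6-joint arm with a two-finger parallel gripper is mounted at the origin on a cart in front of the work surface, level with it; the furniture and walls round the work are solid. World frame = base frame: x ahead of the robot, y to its left, z up, the work surface at z = 0. Lengths are in mm, angles in rad, forces in N, time in s.
With the tool pointing down it reaches from about 350 to 800 mm from the base axis. Payload 7.3 kg.
Tool frame: the origin (TCP) lies midway between the tips of the shut fingers; the grasp point (between the pads) lies 19 mm behind it; z points along the fingers, y is the direction in which the jaws open and shut (so a half turn about z gives the same grasp; the last joint's range is limited). The gripper opens to 85 mm and grips with 20 to 120 N. Pads are 22 mm wide; open, the fingers measure 114 mm over their backs; the gripper's body (76 mm by 85 mm) begins 54 mm behind the grasp point. The pads swing forward as they close: fully open they stand 13 mm farther back than shut.
Start: joints at [1.014, 0.342, 1.524, -0, 1.275, -0.146], TCP at [209.643, 481.346, 231.322] pointing down, gripper open.
Joint ranges: [-2.53, 2.53], [-0.77, 2.02], [0.04, 2.7], [-1, 4.14], [0.28, 2.66], [-3.11, 3.11]. Speed limits (rad/s): [2.57, 2.57, 3.14, 3.14, 3.14, 3.14].

INTERFACE

Orientations are given as a unit quaternion [x, y, z, w].
In Python, from bench import status, cams, ctrl, nets gives the robot as it stands.
- The arm moves only by the tool arm_command, never from a script. Its argument "plan" is a list that holds one entry, the list of rows, each a list of 7 numbers: the shift along the tool's x, y, z in mm, then the turn, a rotation vector about the tool's x, y, z in degrees, then the opening, from 0 (shut) to 1 (fully open). In form: [[[dx, dy, dz, wx, wy, wz, hand], ...]]. A call has 1 to 12 rows; each row shifts and turns the commanded pose from where the row before left it, along the tool's axes as they then stand; what a row does not reach is not made up. A row lasts 1/12 s, in which the tool goes at most 41.7 mm and 7.16 degrees, less where a joint would pass 70% of its speed; a pose out of reach is approached as far as the arm can. A call is refused whole if a number of a shift passes 41.7 or a number of a turn 7.16, either way. A call with a gripper value outside its range is refused whole. The fingers move at their own pace and stop on an object; "squeeze" is the grip in N (left out, the last holds). Time passes only in rows, so rows that do not move let the fingers close. It gives the time, the measured TCP pose, the force and the opening at its end, in the units of the state.
- status.sense(): the state, without advancing time (a new reading comes with each control period).
- cams.camera(name): name is "side" or "top"; returns a dict with "pixels" (384x512x3 uint8, red, green, blue), "range_z" (384x512 float32, mm along the optical axis (not along the pixel's ray), 0 where there is no reading), "fx", "fy", "cx", "cy" (pixels), "distortion" ([k1, k2, p1, p2, k3] as OpenCV has them; the pictures are not rectified), "rvec" (rotation vector, rad) and "tvec" (3), from world to camera coordinates, as OpenCV has them. Camera axes: x right, y down, z forward; pixel columns grow to the right and rows downward; lengths in mm; the calibration is good to about 2 mm. A picture is of the moment at which its call begins.
- ctrl.sign_off(): hands the job in, once; it reports no verdict.
Trained networks look in the newest picture that a camera, given by its name, has taken for a name from the list of things; names that differ only in an ending like _2 or _b are one class to them, and where a whole thing is asked for, a point or a joint stands for the part that bears it (a point fixed in the world has none). Each returns a list of dicts, best first, with "score" (0 to 1); they miss things now and then, are a little off and sometimes report something else, mostly with a low value. They report only what shows in the picture. A call takes as long as a camera call. They do not tell look-alikes from the thing itself.
- nets.spot_in(query, camera): "point" ([x, y, z] in mm, in world coordinates, good to about 4 mm: the middle of the surface that is visible of it).
- nets.regions_of(query, camera): "mask" (384x512 bool, what is visible of it).
- nets.pinpoint(query, camera): "point" ([x, y, z] in mm, in world coordinates, good to about 4 mm: a listed point, or the origin of a listed thing).
The state is a dict: "clock": time; "joint_pos": joint angles; "dq": joint speeds; "effort": joint torques, N m; "eef_pos": TCP position; "ee_rot": TCP orientation; "ft_force": force on the tool from outside, world axes, zero at the start; "torque": the same for the moment, N m; "opening": finger opening in mm.
Only numpy, scipy, OpenCV 4.12 (cv2) and the standard library are available. Lean on these libraries where they do the work, as an engineer would, in place of code of your own. Each camera call takes 0.05 s, during which the arm holds its last target.

## Working session

There is one attempt and no reset: what is moved stays moved. The work goes in short steps, Python scripts to look and compute and a tool call to move; the robot and the scene stay as the last step left them, time stands still between calls to the robot, and variables do not carry over. Pictures are saved under pics/ and viewed, and the job is handed in when it is done.

Besides the shell and the picture viewer there is one more tool, called after "Call:" as name(argument=value, ...) on one line, values as JSON. arm_command: Moves the arm, as the interface text tells. Its arguments: {"type":"object","properties":{"plan":{"type":"array"},"squeeze":{"type":"number"}},"required":["plan"]}

```bash
mkdir -p pics; ls; python3 - <<'E'
from bench import status,cams,ctrl,nets
import cv2,numpy as np
print(status.sense())
for n in ['side','top']:
    c=cams.camera(n); cv2.imwrite(f'pics/{n}0.png',cv2.resize(c['pixels'][:,:,::-1],(768,576)))
    print(n,c['fx'],c['cx'],c['cy'],c['rvec'],c['tvec'],c['distortion'])
    R=cv2.Rodrigues(np.array(c['rvec']))[0]; print('campos',-R.T@np.array(c['tvec']).ravel())
    for q in ['stamped_crate','plain_crate','dispatch_line','oxide_jar','test_tile','marker','stamped_heel','stamped_rim_left','stamped_rim_right']:
        print(q,[(np.round(d['point']),round(d['score'],2)) for d in nets.pinpoint(q,n)])
E
```

```text
pics
{'clock': 0.0, 'joint_pos': array([ 1.01398890e+00,  3.42731698e-01,  1.52504026e+00, -2.79715013e-05,
        1.27537896e+00, -1.45977579e-01]), 'dq': array([ 0.0007415 ,  0.00050362,  0.00020702,  0.00122591,  0.0005024 ,
       -0.00136075]), 'effort': array([ 8.98461494e-04, -4.33687949e+01, -2.46002233e+01, -1.57316385e-04,
        7.95454835e-03,  1.43924416e-05]), 'eef_pos': array([209.42888509, 480.97609104, 230.61318307]), 'ee_rot': array([ 2.03969322e-01,  9.78976970e-01, -7.36128680e-04, -2.55622870e-04]), 'ft_force': array([ 0.21963588, -0.35567331, -0.23555954]), 'torque': array([ 0.03904028, -0.02988323,  0.05520651]), 'opening': 85.32225253551202}
side 436.4065210145396 255.87929014892967 187.76867096000296 [ 2.04374573 -0.35825021  0.19224735] [-605.8657408    83.74271567 1312.1706188 ] [-0.06220797  0.          0.          0.          0.        ]
campos [  212.24356336 -1253.85407466   691.86740088]
stamped_crate [(array([403., -11.,   0.]), 0.81), (array([ 517., -146.,   -1.]), 0.75)]
plain_crate [(array([ 497., -384.,    6.]), 0.66)]
dispatch_line [(array([ 74
[... 772 characters left out ...]
(array([ 519., -147.,   -4.]), 0.67), (array([ 509., -318.,   99.]), 0.41)]
plain_crate [(array([ 495., -378.,   -2.]), 0.91), (array([ 530., -375.,    1.]), 0.31)]
dispatch_line [(array([ 744., -224.,   -1.]), 0.69)]
oxide_jar [(array([528.,  99.,  -2.]), 0.68)]
test_tile [(array([ 576., -469.,    4.]), 0.64)]
marker [(array([ 453., -514.,   -0.]), 0.59)]
stamped_heel [(array([431., -32.,   1.]), 0.83), (array([ 574., -467.,    4.]), 0.67)]
stamped_rim_left [(array([533., -81., 103.]), 0.77), (array([ 575., -465.,    4.]), 0.63), (array([458.,  20.,  96.]), 0.61)]
stamped_rim_right [(array([403., -76.,  96.]), 0.95), (array([ 561., -180.,  103.]), 0.6), (array([ 577., -470.,    0.]), 0.22)]
```

View pics/side0.png

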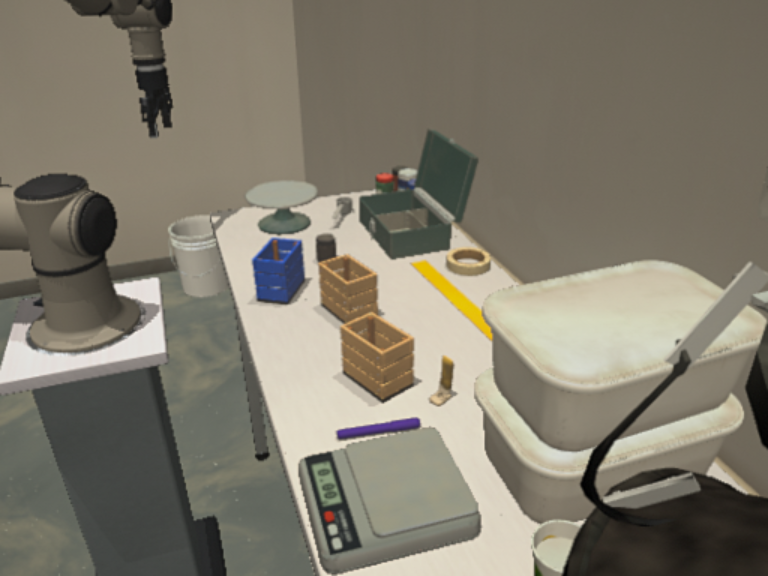

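View pics/top0.png

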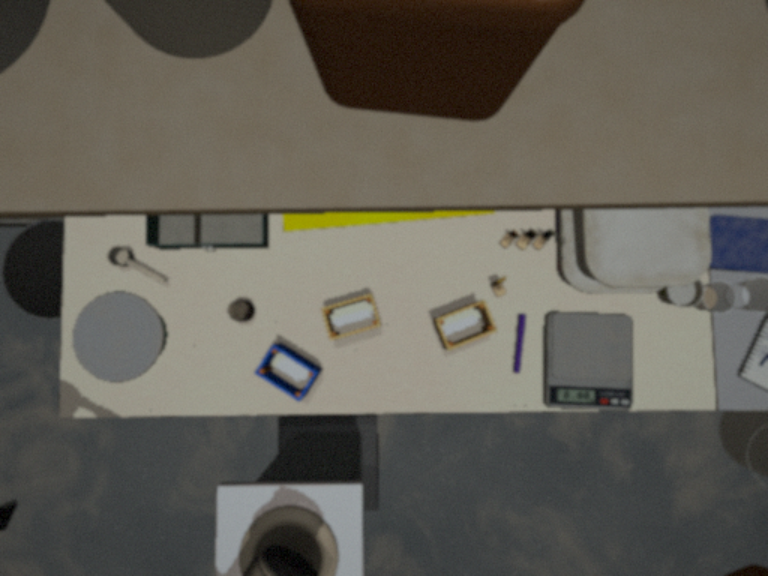

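Side view: wooden candidates are at (348,288) and (378,355), and the blue look-alike is at (280,270). Top view: wooden crates at (352,316) and (465,325), blue one at (288,372), and the yellow line at (390,218) close to the back wall. Next I'll measure the crate poses and the line.

```bash
cat > h.py <<'E'
import cv2,numpy as np
def world(c):
    K=np.array([[c['fx'],0,c['cx']],[0,c['fy'],c['cy']],[0,0,1]]);D=np.array(c['distortion'])
    h,w=c['range_z'].shape;u,v=np.meshgrid(np.arange(w),np.arange(h))
    p=cv2.undistortPoints(np.stack([u,v],-1).reshape(-1,1,2).astype(np.float64),K,D).reshape(h,w,2)
    z=c['range_z'].astype(float)
    P=np.dstack([p*z[...,None],z]);R=cv2.Rodrigues(np.array(c['rvec'],float))[0]
    W=(P-np.array(c['tvec']).ravel())@R; W[z==0]=np.nan
    # rays to bench plane
    d=np.dstack([p,np.ones((h,w))])@R; o=-R.T@np.array(c['tvec']).ravel()
    G=o+d*(-o[2]/d[...,2])[...,None]
    return W,G
def line(c):
    W,G=world(c); hsv=cv2.cvtColor(c['pixels'],cv2.COLOR_RGB2HSV)
    m=(hsv[...,0]>22)&(hsv[...,0]<33)&(hsv[...,1]>170)&(hsv[...,2]>110)&(abs(W[...,2])<15)&(G[...,0]>660)&(G[...,0]<850)
    return m,G[m]
E
python3 - <<'E'
from h import *
from bench import cams
for n in ['top','side']:
    c=cams.camera(n);W,G=world(c);m,P=line(c)
    print(n,m.sum(),P.min(0),P.max(0))
    for y in range(-470,30,40):
        s=P[abs(P[:,1]-y)<8]
        if len(s)>2: print(y,len(s),s[:,0].min().round(),s[:,0].max().round())
    hsv=cv2.cvtColor(c['pixels'],cv2.COLOR_RGB2HSV)
    for cx,cy in [(518,-146),(496,-380)]:
        z=W[...,2];s=(abs(z-100)<9)&(np.hypot(W[...,0]-cx,W[...,1]-cy)<85)
        q=W[s][:,:2].astype(np.float32)
        print(s.sum(),np.median(z[s]),cv2.minAreaRect(q))
    if n=='top':
        im=c['pixels'][180:280,150:390,::-1]; cv2.imwrite('pics/top_crop.png',cv2.resize(im,None,fx=3.3,fy=3.3,interpolation=cv2.INTER_CUBIC))
    # wall / far obstacle: points with x>700, z>30
        s=(W[...,0]>690)&(W[...,2]>40)&(W[...,2]<400)&(W[...,1]>-480)&(W[...,1]<50); print('wall',s.sum(), np.nanpercentile(W[s][:,0],[0,1,5]) if s.any() else '')
E
```

```text
top 819 [ 711.37483839 -458.93536625    0.        ] [748.0153673   10.46609672   0.        ]
-430 8 743.0 747.0
-390 14 740.0 747.0
-350 20 737.0 748.0
-310 19 735.0 745.0
-270 20 732.0 746.0
-230 28 729.0 746.0
-190 34 726.0 747.0
-150 40 723.0 747.0
-110 36 720.0 748.0
-70 41 717.0 745.0
-30 50 714.0 745.0
10 25 711.0 746.0
249 99.3847819453528 ((512.0269775390625, -146.62118530273438), (69.83454132080078, 109.70836639404297), 15.51467227935791)
265 99.44257337625683 ((492.4602966308594, -384.4402160644531), (69.86579895019531, 110.31303405761719), 20.850914001464844)
wall 40 [690.5955977  690.9477722  692.73052453]
side 524 [ 7.14922505e+02 -3.34236248e+02 -1.13686838e-13] [766.66206797  12.41905369   0.        ]
-310 13 739.0 752.0
-270 24 734.0 757.0
-230 33 732.0 767.0
-190 31 728.0 763.0
-150 28 725.0 761.0
-110 26 724.0 757.0
-70 23 722.0 753.0
-30 24 717.0 751.0
10 14 715.0 747.0
308 98.33845974515857 ((512.9569091796875, -145.1809844970703), (72.95616149902344, 116.31880187988281), 17.045866012573242)
458 98.51763186636586 ((494.2746276855469, -383.41455078125), (72.86253356933594, 114.97987365722656), 21.968528747558594)
```

View pics/top_crop.png

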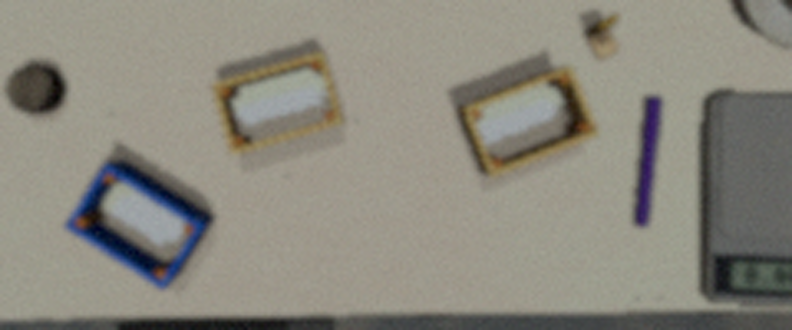

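The crop shows the two wooden crates at (280,105) and (528,120), and the blue one, which I'll leave alone, at (140,230). Crate A (left) is at (513,-146) with yaw 0.275, and crate B (right) is at (493,-384) with yaw 0.37. The line's near edge is about x = 713-0.073(y-10). I'll tip A first, then B, using two spread fingers high on the near wall.

```bash
cat > mv.py <<'E'
# usage: python3 mv.py hand n x y z psi_deg  -> suggests rows (commanded start = measured)
import sys,numpy as np
from bench import status
from scipy.spatial.transform import Rotation as Ro
def rows(s,hand,n,x,y,z,psi):
    p=s[0];a=s[1];t=np.array([x,y,z]);out=[]
    dps=(psi-a)/n;dp=(t-p)/n
    for i in range(n):
        r=np.radians(a+dps*i);X=np.array([-np.sin(r),np.cos(r),0]);Y=np.array([np.cos(r),np.sin(r),0])
        v=[round(float(dp@X),1),round(float(dp@Y),1),round(float(-dp[2]),1),0,0,round(-dps,2),hand]
        out.append(v)
    return out
def cur():
    st=status.sense();R=Ro.from_quat(st['ee_rot']).as_matrix()
    return st['eef_pos'],np.degrees(np.arctan2(R[1,1],R[0,1])),R,st
if __name__=='__main__':
    p,a,R,st=cur();print('pos',p.round(1),'psi',round(a,2),'zax',R[:,2].round(3),'F',st['ft_force'].round(1),'op',round(st['opening'],1),'t',round(st['clock'],2),'q',st['joint_pos'].round(2))
    if len(sys.argv)>2:
        f=list(map(float,sys.argv[1:]));print(rows((p,a),f[0],int(f[1]),*f[2:]))
E
python3 mv.py 0.5 12 450 100 231 105.8
python3 - <<'E'
from h import *
from bench import cams
c=cams.camera('top');W,G=world(c)
for v in range(120,160,4): print(v,W[v,256].round(),W[v,330].round())
E
```

```text
pos [209.7 481.3 231.3] psi 66.46 zax [ 0.  0. -1.] F [-0.2  0.5  0.3] op 85.5 t 1.1 q [ 1.01  0.34  1.52 -0.    1.28 -0.15]
[[-31.1, -21.1, 0.0, 0, 0, np.float64(-3.28), 0.5], [-29.8, -22.9, 0.0, 0, 0, np.float64(-3.28), 0.5], [-28.4, -24.5, 0.0, 0, 0, np.float64(-3.28), 0.5], [-27.0, -26.1, 0.0, 0, 0, np.float64(-3.28), 0.5], [-25.4, -27.6, 0.0, 0, 0, np.float64(-3.28), 0.5], [-23.8, -29.0, 0.0, 0, 0, np.float64(-3.28), 0.5], [-22.1, -30.4, 0.0, 0, 0, np.float64(-3.28), 0.5], [-20.4, -31.6, 0.0, 0, 0, np.float64(-3.28), 0.5], [-18.5, -32.7, 0.0, 0, 0, np.float64(-3.28), 0.5], [-16.6, -33.7, 0.0, 0, 0, np.float64(-3.28), 0.5], [-14.7, -34.6, 0.0, 0, 0, np.float64(-3.28), 0.5], [-12.7, -35.4, 0.0, 0, 0, np.float64(-3.28), 0.5]]
120 [ 610. -218.  845.] [ 608. -302.  845.]
124 [ 605. -218.  844.] [ 604. -302.  843.]
128 [ 601. -218.  844.] [ 599. -302.  845.]
132 [ 596. -218.  843.] [nan nan nan]
136 [ 592. -218.  844.] [ 590. -301.  844.]
140 [ 589. -218.  835.] [ 589. -305.  827.]
144 [ 739. -218.    2.] [ 735. -468.    3.]
148 [ 726. -217.    0.] [ 722. -468.    2.]
152 [ 712. -217.   -3.] [ 708. -468.   -1.]
156 [ 698. -217.    4.] [ 695. -468.   -1.]
```

Call:
arm_command(plan=[[[-31,-21,0,0,0,-3.3,0.5],[-30,-23,0,0,0,-3.3,0.5],[-28.5,-24.5,0,0,0,-3.3,0.5],[-27,-26,0,0,0,-3.3,0.5],[-25.5,-27.5,0,0,0,-3.3,0.5],[-24,-29,0,0,0,-3.3,0.5],[-22,-30.5,0,0,0,-3.3,0.5],[-20.5,-31.5,0,0,0,-3.3,0.5],[-18.5,-32.5,0,0,0,-3.3,0.5],[-16.5,-33.5,0,0,0,-3.3,0.5],[-14.5,-34.5,0,0,0,-3.3,0.5],[-12.5,-35.5,0,0,0,-3.3,0.5]]])

```text
clock: 2.15
eef_pos: [451.6, 99.2, 231.5]
ee_rot: [-0.141, 0.99, 0.0, 0.0]
ft_force: [1.5, 0.8, -0.2]
opening: 42.8
```

```bash
python3 mv.py 0.5 8 447 -165 200 105.8
```

```text
pos [451.6  99.2 231.5] psi 106.22 zax [ 0.001  0.    -1.   ] F [ 1.5  0.8 -0.2] op 42.8 t 2.15 q [ 0.05  0.23  1.69  0.    1.23 -1.8 ]
[[9.8, -31.5, 3.9, 0, 0, np.float64(0.05), 0.5], [9.7, -31.6, 3.9, 0, 0, np.float64(0.05), 0.5], [9.7, -31.6, 3.9, 0, 0, np.float64(0.05), 0.5], [9.7, -31.6, 3.9, 0, 0, np.float64(0.05), 0.5], [9.7, -31.6, 3.9, 0, 0, np.float64(0.05), 0.5], [9.6, -31.6, 3.9, 0, 0, np.float64(0.05), 0.5], [9.6, -31.6, 3.9, 0, 0, np.float64(0.05), 0.5], [9.6, -31.6, 3.9, 0, 0, np.float64(0.05), 0.5]]
```

Call:
arm_command(plan=[[[9.7,-31.6,4,0,0,0,0.5],[9.7,-31.6,4,0,0,0,0.5],[9.7,-31.6,4,0,0,0,0.5],[9.7,-31.6,4,0,0,0,0.5],[9.7,-31.6,4,0,0,0,0.5],[9.7,-31.6,4,0,0,0,0.5],[9.7,-31.6,4,0,0,0,0.5],[9.7,-31.6,4,0,0,0,0.5],[0,0,39,0,0,0,0.5],[0,0,39,0,0,0,0.5],[0,0,39,0,0,0,0.5],[0,0,0,0,0,0,0.5]]])

```text
clock: 3.15
eef_pos: [442.1, -161.6, 76.4]
ee_rot: [-0.139, 0.99, 0.004, -0.005]
ft_force: [-1.8, 0.5, -0.5]
opening: 42.5
```

```bash
python3 mv.py; python3 - <<'E'
from bench import cams
import cv2
c=cams.camera('side');cv2.imwrite('pics/s1.png',cv2.resize(c['pixels'][140:290,140:340,::-1],None,fx=3.5,fy=3.5))
E
```

```text
pos [ 442.1 -161.6   76.4] psi 106.0 zax [-0.011  0.006 -1.   ] F [-1.8  0.5 -0.5] op 42.5 t 3.15 q [-0.51  0.45  1.86  0.    0.85 -2.36]
```

View pics/s1.png

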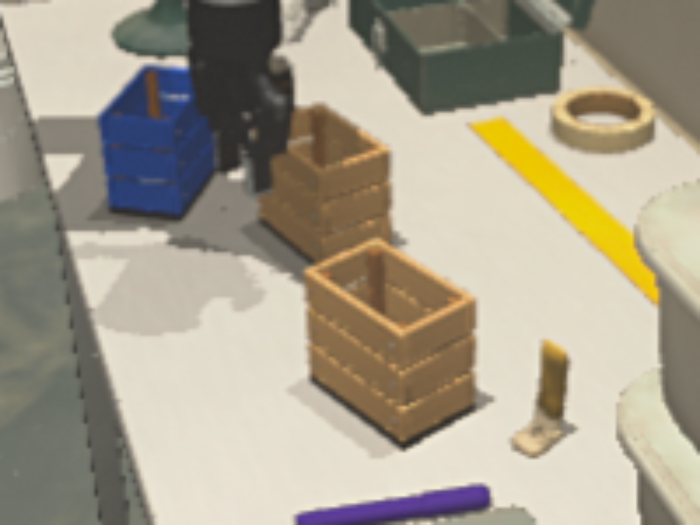

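Call:
arm_command(plan=[[[-8,-4,-6,0,0,0,0.5],[-9,0,0,0,0,0,0.5],[-7,0,0,0,0,0,0.5],[-5,0,0,0,0,0,0.5],[-5,0,0,0,0,0,0.5],[-5,0,0,0,0,0,0.5],[-5,0,0,0,0,0,0.5],[-5,0,0,0,0,0,0.5],[-5,0,0,0,0,0,0.5]]])

```text
clock: 3.95
eef_pos: [499.7, -152.2, 88.4]
ee_rot: [-0.14, 0.99, 0.0, 0.0]
ft_force: [-2.4, -0.7, 3.0]
opening: 42.6
```

```bash
python3 mv.py; python3 - <<'E'
from bench import cams
import cv2
c=cams.camera('side');cv2.imwrite('pics/s2.png',cv2.resize(c['pixels'][140:290,140:340,::-1],None,fx=3.5,fy=3.5))
E
```

```text
pos [ 499.7 -152.2   88.4] psi 106.07 zax [ 0.  0. -1.] F [-2.4 -0.7  3. ] op 42.6 t 3.95 q [-0.44  0.5   1.72  0.    0.92 -2.29]
```

View pics/s2.png

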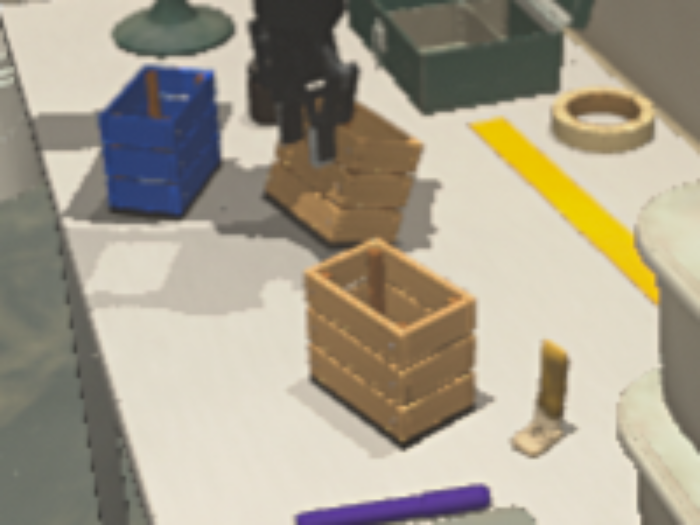

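The crate at (340,170) is tipping cleanly about its far edge, so I'll keep pushing.

Call:
arm_command(plan=[[[-5,0,0,0,0,0,0.5],[-5,0,0,0,0,0,0.5],[-5,0,0,0,0,0,0.5],[-5,0,0,0,0,0,0.5],[-4,0,0,0,0,0,0.5],[-4,0,0,0,0,0,0.5],[0,0,0,0,0,0,0.5],[0,0,0,0,0,0,0.5]]])

```text
clock: 4.67
eef_pos: [526.2, -144.4, 88.1]
ee_rot: [-0.14, 0.99, 0.0, -0.0]
ft_force: [-0.1, -0.0, -0.4]
opening: 42.7
```

```bash
python3 mv.py; python3 - <<'E'
from bench import cams
import cv2
c=cams.camera('side');cv2.imwrite('pics/s3.png',cv2.resize(c['pixels'][140:290,140:340,::-1],None,fx=3.5,fy=3.5))
E
```

```text
pos [ 526.2 -144.4   88.1] psi 106.08 zax [-0.  0. -1.] F [-0.1 -0.  -0.4] op 42.7 t 4.67 q [-0.41  0.53  1.65  0.    0.96 -2.26]
```

View pics/s3.png

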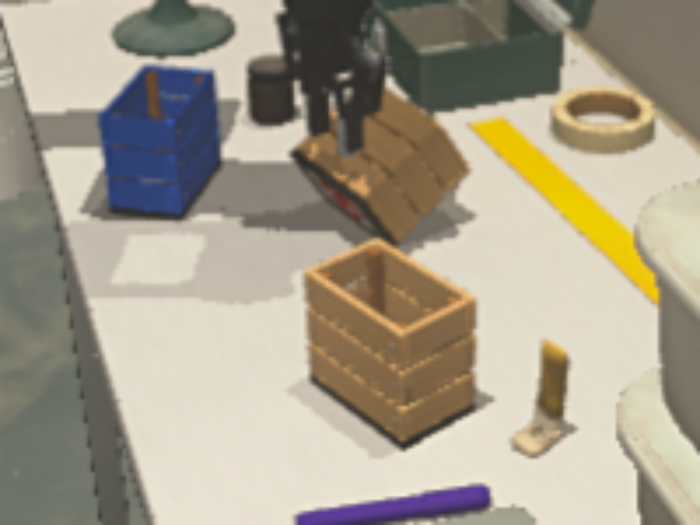

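Red shows on the underside at (345,205), so A is the stamped crate and is now falling over. I'll rise and move on to B.

Call:
arm_command(plan=[[[0,0,0,0,0,0,0.5],[10,0,-30,0,0,0,0.5],[10,0,-40,0,0,0,0.5],[0,0,-40,0,0,0,0.5],[0,0,0,0,0,0,0.5]]])

```text
clock: 5.13
eef_pos: [509.8, -151.9, 206.0]
ee_rot: [-0.139, 0.99, -0.004, 0.006]
ft_force: [1.3, -0.6, 1.2]
opening: 42.6
```

```bash
python3 mv.py 0.5 9 429 -409 190 111.2; python3 - <<'E'
from bench import cams
import cv2
c=cams.camera('side');cv2.imwrite('pics/s4.png',cv2.resize(c['pixels'][140:290,140:340,::-1],None,fx=3.5,fy=3.5))
E
```

```text
pos [ 509.8 -151.9  206. ] psi 106.03 zax [ 0.012 -0.006 -1.   ] F [ 1.3 -0.6  1.2] op 42.6 t 5.13 q [-0.43  0.37  1.56  0.    1.2  -2.28]
[[16.5, -25.0, 1.8, 0, 0, np.float64(-0.57), 0.5], [16.8, -24.8, 1.8, 0, 0, np.float64(-0.57), 0.5], [17.0, -24.6, 1.8, 0, 0, np.float64(-0.57), 0.5], [17.3, -24.5, 1.8, 0, 0, np.float64(-0.57), 0.5], [17.5, -24.3, 1.8, 0, 0, np.float64(-0.57), 0.5], [17.8, -24.1, 1.8, 0, 0, np.float64(-0.57), 0.5], [18.0, -23.9, 1.8, 0, 0, np.float64(-0.57), 0.5], [18.2, -23.8, 1.8, 0, 0, np.float64(-0.57), 0.5], [18.5, -23.6, 1.8, 0, 0, np.float64(-0.57), 0.5]]
```

View pics/s4.png

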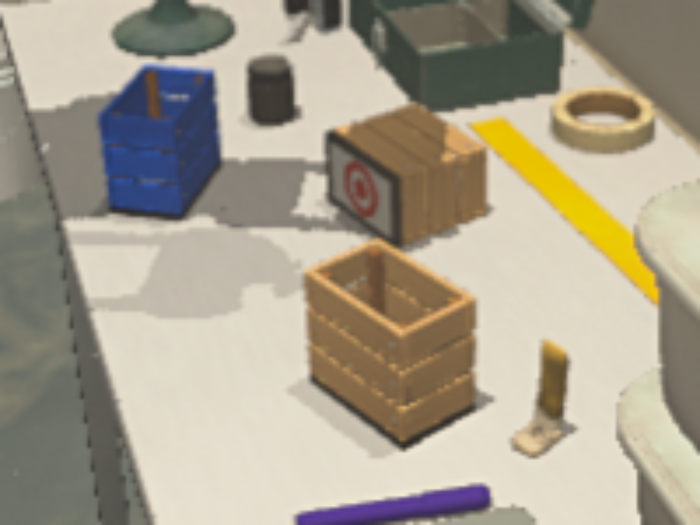

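A is lying on its far wall with the ring visible at (362,190). Now B.

Call:
arm_command(plan=[[[16.5,-25,1.8,0,0,-0.6,0.5],[17,-25,1.8,0,0,-0.6,0.5],[17,-24.5,1.8,0,0,-0.6,0.5],[17,-24.5,1.8,0,0,-0.6,0.5],[17.5,-24.5,1.8,0,0,-0.6,0.5],[18,-24,1.8,0,0,-0.6,0.5],[18,-24,1.8,0,0,-0.6,0.5],[18,-24,1.8,0,0,-0.6,0.5],[18.5,-23.5,1.8,0,0,-0.6,0.5],[0,0,0,0,0,0,0.5]]])

```text
clock: 6.02
eef_pos: [424.4, -412.2, 180.2]
ee_rot: [-0.184, 0.983, -0.0, -0.001]
ft_force: [-1.0, 0.6, -0.5]
opening: 42.6
```

```bash
python3 mv.py 0.5 4 429 -409 88 111.2
```

```text
pos [ 424.4 -412.2  180.2] psi 111.25 zax [-0.002 -0.    -1.   ] F [-1.   0.6 -0.5] op 42.6 t 6.02 q [-0.9   0.51  1.41 -0.    1.23 -2.84]
[[-1.4, 0.3, 23.0, 0, 0, np.float64(0.01), 0.5], [-1.4, 0.3, 23.0, 0, 0, np.float64(0.01), 0.5], [-1.4, 0.3, 23.0, 0, 0, np.float64(0.01), 0.5], [-1.4, 0.3, 23.0, 0, 0, np.float64(0.01), 0.5]]
```

Call:
arm_command(plan=[[[0,1.5,31,0,0,0,0.5],[0,0,31,0,0,0,0.5],[0,0,30,0,0,0,0.5],[-9,0,0,0,0,0,0.5],[-9,0,0,0,0,0,0.5],[-8,0,0,0,0,0,0.5],[-5,0,0,0,0,0,0.5],[-5,0,0,0,0,0,0.5],[-5,0,0,0,0,0,0.5],[-5,0,0,0,0,0,0.5],[-5,0,0,0,0,0,0.5],[-5,0,0,0,0,0,0.5]]])

```text
clock: 7.02
eef_pos: [479.0, -385.9, 90.5]
ee_rot: [-0.186, 0.983, -0.0, 0.0]
ft_force: [-2.1, -0.9, 2.1]
opening: 42.8
```

```bash
python3 mv.py; python3 - <<'E'
from bench import cams
import cv2
c=cams.camera('side');cv2.imwrite('pics/s5.png',cv2.resize(c['pixels'][140:290,140:340,::-1],None,fx=3.5,fy=3.5))
E
```

```text
pos [ 479.  -385.9   90.5] psi 111.45 zax [ 0.001 -0.    -1.   ] F [-2.1 -0.9  2.1] op 42.8 t 7.02 q [-0.8   0.64  1.44  0.    1.06 -2.75]
```

View pics/s5.png

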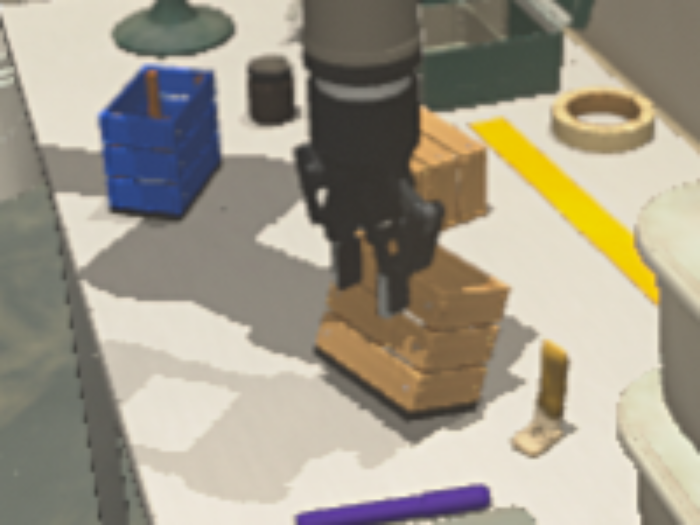

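B is tipping too, at (410,330), and the tile at (545,400) is clear of it.

Call:
arm_command(plan=[[[-5,0,0,0,0,0,0.5],[-5,0,0,0,0,0,0.5],[-5,0,0,0,0,0,0.5],[-5,0,0,0,0,0,0.5],[-4,0,0,0,0,0,0.5],[-4,0,0,0,0,0,0.5],[0,0,0,0,0,0,0.5],[0,0,0,0,0,0,0.5],[0,0,0,0,0,0,0.5],[0,0,0,0,0,0,0.5]]])

```text
clock: 7.9
eef_pos: [504.3, -375.7, 90.0]
ee_rot: [-0.186, 0.983, 0.0, -0.0]
ft_force: [0.0, -0.8, 0.7]
opening: 42.6
```

Call:
arm_command(plan=[[[10,0,-30,0,0,0,0.5],[10,0,-40,0,0,0,0.5],[0,0,-40,0,0,0,0.5],[0,0,0,0,0,0,0.5]]])

```text
clock: 8.23
eef_pos: [487.9, -386.0, 209.1]
ee_rot: [-0.186, 0.983, -0.006, 0.004]
ft_force: [0.9, -0.5, 1.4]
opening: 42.9
```

```bash
python3 mv.py; cat > meas.py <<'E'
from bench import cams,nets
from h import *
for n in ['side','top']:
    c=cams.camera(n)
    cv2.imwrite('pics/m_%s_%s.png'%(n,__import__('sys').argv[1]),cv2.resize(c['pixels'][100:290,120:360,::-1],None,fx=3.3,fy=3.3,interpolation=cv2.INTER_CUBIC))
    for q in ['stamped_crate','stamped_heel','stamped_rim_left','stamped_rim_right','plain_crate','oxide_jar','test_tile','marker']:
        print(n,q,[(np.round(d['point']).tolist(),round(d['score'],2)) for d in nets.pinpoint(q,n)][:3])
    W,G=world(c)
    for cx,cy in [(600,-125),(575,-350)]:
        z=W[...,2];s=(abs(z-70)<7)&(np.hypot(W[...,0]-cx,W[...,1]-cy)<100)
        if s.sum()>20: 
            q=W[s][:,:2].astype(np.float32);r=cv2.minAreaRect(q);print('top face',s.sum(),np.median(z[s]),r,cv2.boxPoints(r).round().tolist())
E
python3 meas.py a
```

```text
pos [ 487.9 -386.   209.1] psi 111.4 zax [ 0.01 -0.01 -1.  ] F [ 0.9 -0.5  1.4] op 42.9 t 8.23 q [-0.79  0.53  1.29  0.    1.31 -2.74]
side stamped_crate [([551.0, -134.0, 34.0], 0.94), ([399.0, -10.0, -2.0], 0.87), ([531.0, 101.0, 1.0], 0.67)]
side stamped_heel [([431.0, -31.0, -3.0], 0.76), ([551.0, -131.0, -0.0], 0.69)]
side stamped_rim_left [([461.0, 21.0, 98.0], 0.81)]
side stamped_rim_right [([400.0, -76.0, 101.0], 0.8), ([660.0, -161.0, -1.0], 0.74)]
side plain_crate [([533.0, -369.0, 35.0], 0.97)]
side oxide_jar [([533.0, 102.0, 1.0], 0.5)]
side test_tile [([572.0, -468.0, -1.0], 0.61), ([663.0, -160.0, -1.0], 0.36)]
side marker [([457.0, -508.0, 1.0], 0.86), ([642.0, -382.0, -0.0], 0.22)]
top face 430 70.53289345967568 ((597.7760009765625, -122.50700378417969), (103.3248291015625, 115.12530517578125), 15.296163558959961) [[533.0, -81.0], [563.0, -192.0], [663.0, -164.0], [632.0, -53.0]]
top face 964 70.58788390273455 ((576.2605590820312, -351.32080078125), (102.33041381835938, 115.1930923461914), 20.35456085205078) [[508.0, -315.0], [548.0, -423.0], [644.0, -388.0], [604.0, 
[... 243 characters left out ...]
0.91), ([464.0, 24.0, 98.0], 0.6), ([528.0, -370.0, -1.0], 0.45)]
top stamped_rim_right [([404.0, -74.0, 97.0], 0.97), ([660.0, -154.0, 3.0], 0.79)]
top plain_crate [([534.0, -364.0, 35.0], 0.88)]
top oxide_jar [([532.0, 96.0, -1.0], 0.55)]
top test_tile []
top marker [([530.0, 99.0, -2.0], 0.21)]
top face 995 69.88303246337557 ((595.90283203125, -123.30756378173828), (100.25863647460938, 110.28152465820312), 15.253708839416504) [[533.0, -83.0], [562.0, -190.0], [659.0, -163.0], [630.0, -57.0]]
top face 968 70.34887103995705 ((575.074951171875, -352.9382629394531), (99.74623107910156, 110.3632583618164), 21.025245666503906) [[509.0, -319.0], [548.0, -422.0], [641.0, -387.0], [602.0, -284.0]]
```

View pics/m_side_a.png

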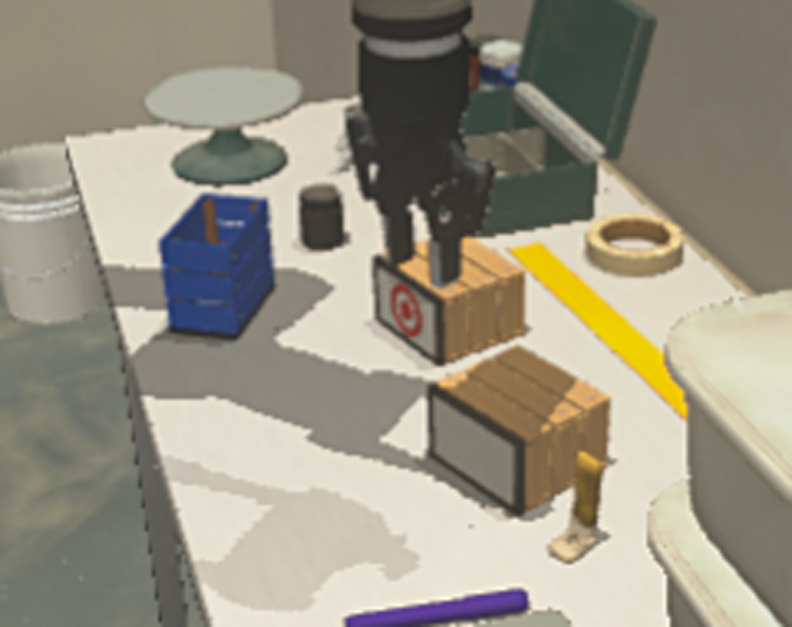

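Both crates lie on their far walls: ring at (405,308), blank underside at (475,440). The jar, tile and marker haven't moved. Next I'll go behind A, low, with the fingers spread wider.

```bash
python3 mv.py 0.6 8 513 -145 200 105.3
```

```text
pos [ 485.9 -383.   200.1] psi 111.46 zax [ 0.  0. -1.] F [-0.   0.8  0.1] op 42.3 t 9.13 q [-0.79  0.54  1.3   0.    1.31 -2.74]
[[-14.0, 26.5, 0.0, 0, 0, np.float64(0.77), 0.6], [-13.7, 26.6, 0.0, 0, 0, np.float64(0.77), 0.6], [-13.3, 26.8, 0.0, 0, 0, np.float64(0.77), 0.6], [-13.0, 27.0, 0.0, 0, 0, np.float64(0.77), 0.6], [-12.6, 27.2, 0.0, 0, 0, np.float64(0.77), 0.6], [-12.2, 27.3, 0.0, 0, 0, np.float64(0.77), 0.6], [-11.9, 27.5, 0.0, 0, 0, np.float64(0.77), 0.6], [-11.5, 27.7, 0.0, 0, 0, np.float64(0.77), 0.6]]
```

Call:
arm_command(plan=[[[-14,26.5,0,0,0,0.75,0.6],[-13.5,26.5,0,0,0,0.75,0.6],[-13.5,27,0,0,0,0.75,0.6],[-13,27,0,0,0,0.75,0.6],[-12.5,27,0,0,0,0.8,0.6],[-12,27.5,0,0,0,0.8,0.6],[-12,27.5,0,0,0,0.8,0.6],[-11.5,27.5,0,0,0,0.8,0.6],[0,0,20,0,0,0,0.6],[0,0,0,0,0,0,0.6],[0,0,0,0,0,0,0.6]]])

```text
clock: 10.05
eef_pos: [512.2, -144.9, 179.7]
ee_rot: [-0.133, 0.991, 0.0, -0.001]
ft_force: [0.1, -0.9, -0.1]
opening: 51.3
```

```bash
python3 mv.py 0.6 5 513 -145 22 105.3
```

```text
pos [ 512.2 -144.9  179.7] psi 105.3 zax [-0.002  0.001 -1.   ] F [ 0.1 -0.9 -0.1] op 51.3 t 10.05 q [-0.42  0.4   1.58 -0.    1.16 -2.26]
[[-0.1, -0.1, 31.5, 0, 0, np.float64(0.0), 0.6], [-0.1, -0.1, 31.5, 0, 0, np.float64(0.0), 0.6], [-0.1, -0.1, 31.5, 0, 0, np.float64(0.0), 0.6], [-0.1, -0.1, 31.5, 0, 0, np.float64(0.0), 0.6], [-0.1, -0.1, 31.5, 0, 0, np.float64(0.0), 0.6]]
```

Call:
arm_command(plan=[[[0,0,32,0,0,0,0.6],[0,0,32,0,0,0,0.6],[0,0,32,0,0,0,0.6],[0,0,32,0,0,0,0.6],[0,0,20,0,0,0,0.6],[0,0,9,0,0,0,0.6],[0,0,0,0,0,0,0.6],[-8,0,0,0,0,0,0.6],[-7,0,0,0,0,0,0.6],[-4,0,0,0,0,0,0.6],[-4,0,0,0,0,0,0.6],[-4,0,0,0,0,0,0.6]]])

```text
clock: 11.05
eef_pos: [539.4, -137.9, 24.0]
ee_rot: [-0.133, 0.991, -0.0, 0.0]
ft_force: [-2.7, -0.7, 1.2]
opening: 50.9
```

```bash
python3 mv.py;  python3 - <<'E'
from bench import cams
import cv2
c=cams.camera('side');cv2.imwrite('pics/s6.png',cv2.resize(c['pixels'][140:290,140:340,::-1],None,fx=3.5,fy=3.5))
E
```

```text
pos [ 539.4 -137.9   24. ] psi 105.3 zax [ 0.001 -0.001 -1.   ] F [-2.7 -0.7  1.2] op 50.9 t 11.05 q [-0.39  0.64  1.67 -0.    0.83 -2.23]
```

View pics/s6.png

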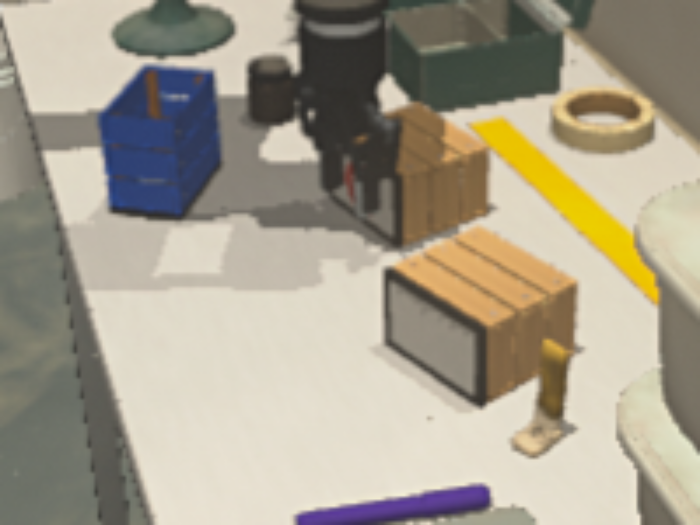

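In contact: force −2.7 N, fingers on the underside at (350,180). I'll push 60 mm while turning toward the line's direction.

```bash
python3 mv.py 0.6 12 598 -127 23 96.5
```

```text
pos [ 539.9 -137.7   23.8] psi 105.3 zax [ 0.001 -0.    -1.   ] F [0.6 0.5 0.2] op 51.1 t 11.1 q [-0.39  0.64  1.67  0.    0.83 -2.23]
[[-4.9, -0.4, 0.1, 0, 0, np.float64(0.73), 0.6], [-4.9, -0.4, 0.1, 0, 0, np.float64(0.73), 0.6], [-4.9, -0.3, 0.1, 0, 0, np.float64(0.73), 0.6], [-4.9, -0.2, 0.1, 0, 0, np.float64(0.73), 0.6], [-4.9, -0.2, 0.1, 0, 0, np.float64(0.73), 0.6], [-4.9, -0.1, 0.1, 0, 0, np.float64(0.73), 0.6], [-4.9, -0.0, 0.1, 0, 0, np.float64(0.73), 0.6], [-4.9, 0.0, 0.1, 0, 0, np.float64(0.73), 0.6], [-4.9, 0.1, 0.1, 0, 0, np.float64(0.73), 0.6], [-4.9, 0.2, 0.1, 0, 0, np.float64(0.73), 0.6], [-4.9, 0.2, 0.1, 0, 0, np.float64(0.73), 0.6], [-4.9, 0.3, 0.1, 0, 0, np.float64(0.73), 0.6]]
```

Call:
arm_command(plan=[[[-5,-0.4,0,0,0,0.7,0.6],[-5,-0.4,0,0,0,0.7,0.6],[-5,-0.3,0,0,0,0.7,0.6],[-5,-0.2,0,0,0,0.7,0.6],[-5,-0.2,0,0,0,0.7,0.6],[-5,-0.1,0,0,0,0.7,0.6],[-5,0,0,0,0,0.7,0.6],[-5,0,0,0,0,0.7,0.6],[-5,0.1,0,0,0,0.7,0.6],[-5,0.2,0,0,0,0.7,0.6],[-5,0.2,0,0,0,0.7,0.6],[-5,0.3,0,0,0,0.7,0.6]]])

```text
clock: 12.1
eef_pos: [598.2, -126.8, 23.0]
ee_rot: [-0.059, 0.998, 0.0, -0.0]
ft_force: [-3.0, 0.3, 1.3]
opening: 51.1
```

```bash
python3 mv.py; sed -i 's/(600,-125),(575,-350)/(655,-115),(575,-350)/' meas.py; python3 meas.py b
```

```text
pos [ 598.2 -126.8   23. ] psi 96.79 zax [-0.  0. -1.] F [-3.   0.3  1.3] op 51.1 t 12.1 q [-0.33  0.72  1.5   0.    0.92 -2.02]
side stamped_crate [([612.0, -124.0, 36.0], 0.79), ([399.0, -8.0, -0.0], 0.6)]
side stamped_heel [([612.0, -123.0, 1.0], 0.98), ([431.0, -30.0, -3.0], 0.96), ([532.0, -368.0, 35.0], 0.23)]
side stamped_rim_left [([460.0, 19.0, 97.0], 0.61)]
side stamped_rim_right [([570.0, -471.0, -2.0], 0.72), ([401.0, -72.0, 100.0], 0.63), ([717.0, -165.0, 2.0], 0.59)]
side plain_crate [([534.0, -367.0, 39.0], 0.62)]
side oxide_jar [([534.0, 99.0, 0.0], 0.63)]
side test_tile [([570.0, -473.0, -3.0], 0.5)]
side marker [([454.0, -510.0, -1.0], 0.67)]
top face 454 70.77690674549498 ((648.4236450195312, -121.8700180053711), (127.00099182128906, 115.98466491699219), 7.159245014190674) [[578.0, -72.0], [593.0, -187.0], [719.0, -171.0], [704.0, -56.0]]
top face 967 70.62834341934638 ((576.9451293945312, -351.2044677734375), (103.27305603027344, 112.98020935058594), 21.21650505065918) [[508.0, -317.0], [549.0, -423.0], [646.0, -385.0], [605.0, -280.0]]
top stamped_crate []
top stamped_heel []
top stamped_rim_left [([705.0, -55.0, 3.0], 0.7), ([533.0, -369.0, -2.0], 0.65)]
top stamped_rim_right [([716.0, -161.0, 4.0], 0.75)]
top plain_crate [([537.0, -365.0, 33.0], 0.83)]
top oxide_jar [([532.0, 101.0, -3.0], 0.69)]
top test_tile [([575.0, -466.0, -1.0], 0.54)]
top marker [([454.0, -512.0, -3.0], 0.75)]
top face 338 69.79447765255082 ((681.5458374023438, -119.20742797851562), (57.0515251159668, 107.00565338134766), 6.087286949157715) [[648.0, -69.0], [659.0, -175.0], [716.0, -169.0], [704.0, -63.0]]
top face 1007 70.33058562515926 ((575.1270751953125, -352.67059326171875), (100.01802062988281, 109.82762145996094), 20.93284034729004) [[509.0, -319.0], [548.0, -422.0], [641.0, -386.0], [602.0, -284.0]]
```

View pics/m_top_b.png

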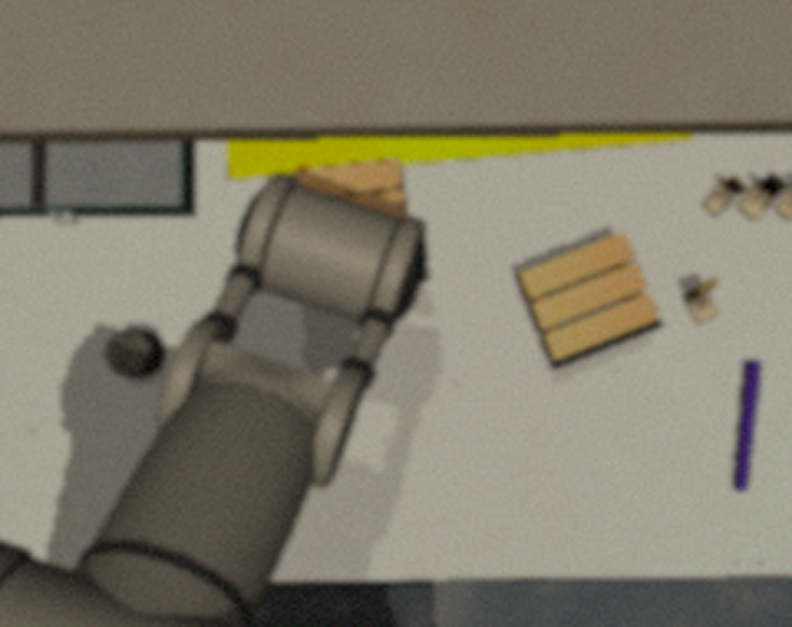

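The rim is at x≈710 with yaw about 6.5°, and the crate follows the tool well. It needs 30 mm more and a turn of about 2.4°.

Call:
arm_command(plan=[[[-5,0,0,0,0,0.4,0.6],[-5,0,0,0,0,0.4,0.6],[-5,0,0,0,0,0.4,0.6],[-5,0,0,0,0,0.4,0.6],[-4,0,0,0,0,0.4,0.6],[-3,0,0,0,0,0.4,0.6],[-2,0,0,0,0,0,0.6],[-1,0,0,0,0,0,0.6],[0,0,0,0,0,0,0.6]]])

```text
clock: 13.75
eef_pos: [627.9, -123.9, 23.1]
ee_rot: [-0.039, 0.999, -0.0, 0.0]
ft_force: [0.9, -0.8, -1.2]
opening: 51.2
```

```bash
python3 mv.py; sed -i 's/(655,-115),(575,-350)/(690,-115),(575,-350)/' meas.py; python3 meas.py c
```

```text
pos [ 627.9 -123.9   23.1] psi 94.47 zax [ 0.001 -0.    -1.   ] F [ 0.9 -0.8 -1.2] op 51.2 t 13.75 q [-0.31  0.76  1.41  0.    0.97 -1.96]
side stamped_crate [([401.0, -11.0, -2.0], 0.73), ([643.0, -124.0, 32.0], 0.72)]
side stamped_heel [([642.0, -122.0, -1.0], 0.69), ([430.0, -30.0, -1.0], 0.56)]
side stamped_rim_left [([734.0, -59.0, -2.0], 0.82), ([460.0, 19.0, 96.0], 0.64)]
side stamped_rim_right [([748.0, -166.0, -1.0], 0.85), ([398.0, -74.0, 103.0], 0.69), ([575.0, -469.0, -0.0], 0.49)]
side plain_crate [([531.0, -368.0, 35.0], 0.88), ([532.0, -367.0, -4.0], 0.4)]
side oxide_jar [([535.0, 102.0, 1.0], 0.57)]
side test_tile [([572.0, -472.0, 0.0], 0.76)]
side marker [([453.0, -510.0, -2.0], 0.56)]
top face 457 70.79292335340465 ((677.634765625, -119.73518371582031), (126.50127410888672, 113.88493347167969), 4.869283199310303) [[610.0, -68.0], [619.0, -182.0], [745.0, -171.0], [736.0, -58.0]]
top face 962 70.62713811739337 ((576.884521484375, -351.442626953125), (103.97681427001953, 112.52909851074219), 21.233379364013672) [[508.0, -318.0], [549.0, -423.0], [646.0, -385.0], [605
[... 216 characters left out ...]
24)]
top stamped_rim_right [([403.0, -75.0, 98.0], 0.54), ([746.0, -161.0, 3.0], 0.52), ([744.0, -224.0, 1.0], 0.41)]
top plain_crate [([533.0, -366.0, 33.0], 0.68)]
top oxide_jar [([531.0, 100.0, -2.0], 0.67)]
top test_tile [([575.0, -466.0, 0.0], 0.5)]
top marker [([455.0, -511.0, 1.0], 0.75)]
top face 218 69.69207501077845 ((674.533935546875, -123.54983520507812), (124.74552917480469, 104.50984954833984), 4.425319194793701) [[608.0, -76.0], [616.0, -180.0], [741.0, -171.0], [733.0, -67.0]]
top face 1012 70.1463139112626 ((575.1049194335938, -352.8323059082031), (99.83699798583984, 110.41480255126953), 20.911991119384766) [[509.0, -319.0], [548.0, -422.0], [641.0, -387.0], [602.0, -283.0]]
```

View pics/m_side_c.png

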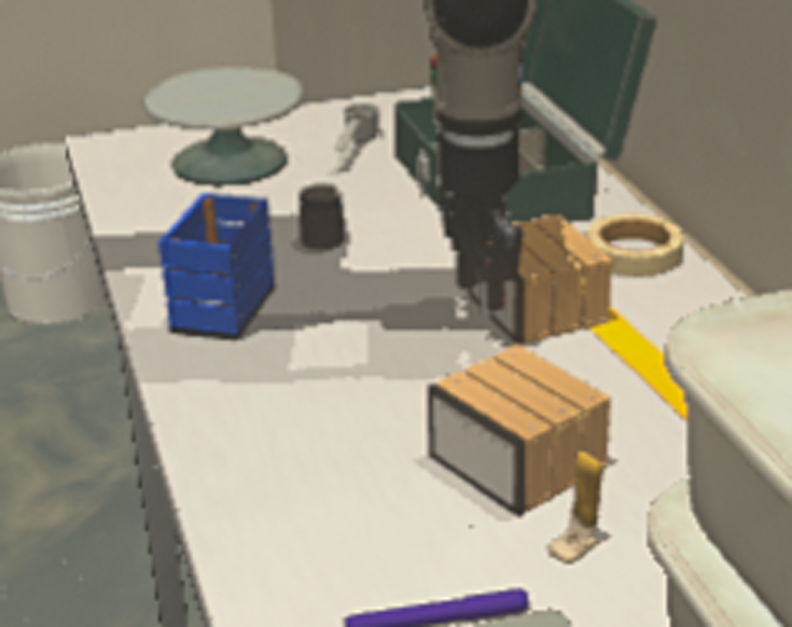

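The rim measures left (735,-59) and right (746,-167). The line centre there is x≈736 and 744.5. I'll back off, rise and check with a clear view.

Call:
arm_command(plan=[[[8,0,0,0,0,0,0.6],[20,0,0,0,0,0,0.6],[30,0,0,0,0,0,0.6],[10,0,-30,0,0,0,0.6],[0,0,-40,0,0,0,0.6],[0,0,-40,0,0,0,0.6],[0,0,-40,0,0,0,0.6],[30,0,-20,0,0,0,0.6],[40,0,0,0,0,0,0.6],[40,0,0,0,0,0,0.6],[0,0,0,0,0,0,0.6],[0,0,0,0,0,0,0.6]]])

```text
clock: 15.65
eef_pos: [448.5, -137.6, 193.6]
ee_rot: [-0.038, 0.999, 0.0, 0.0]
ft_force: [-0.2, -0.4, 0.7]
opening: 50.8
```

```bash
python3 mv.py; python3 meas.py d; python3 - <<'E'
from h import *
from bench import cams
for n in ['top','side']:
    c=cams.camera(n);m,P=line(c)
    for y in range(-330,30,20):
        s=P[abs(P[:,1]-y)<6]
        if len(s)>2: print(n,y,len(s),s[:,0].min().round(),s[:,0].max().round())
E
```

```text
pos [ 448.5 -137.6  193.6] psi 94.38 zax [ 0.  0. -1.] F [-0.2 -0.4  0.7] op 50.8 t 15.65 q [-0.46  0.28  1.73  0.    1.13 -2.11]
side stamped_crate [([403.0, -9.0, -3.0], 0.93), ([644.0, -122.0, 35.0], 0.76), ([533.0, 104.0, 1.0], 0.34)]
side stamped_heel [([431.0, -34.0, -2.0], 0.77), ([641.0, -122.0, -3.0], 0.76)]
side stamped_rim_left [([458.0, 18.0, 97.0], 0.86), ([736.0, -61.0, -3.0], 0.76)]
side stamped_rim_right [([748.0, -170.0, -1.0], 0.95), ([401.0, -74.0, 96.0], 0.64)]
side plain_crate [([530.0, -368.0, 35.0], 0.67), ([746.0, -225.0, 1.0], 0.25)]
side oxide_jar [([535.0, 105.0, 2.0], 0.81)]
side test_tile [([568.0, -469.0, 1.0], 0.84)]
side marker [([454.0, -512.0, 0.0], 0.83), ([745.0, -169.0, -1.0], 0.6)]
top face 585 70.65865164492942 ((690.3042602539062, -119.88430786132812), (103.207763671875, 116.22081756591797), 3.2459442615509033) [[635.0, -65.0], [642.0, -181.0], [745.0, -175.0], [739.0, -59.0]]
top face 964 70.59753436156012 ((575.9007568359375, -350.38006591796875), (103.69426727294922, 115.6662826538086), 21.252180099487305) [[507.0, -315.0], [549.0, -423.0], 
[... 739 characters left out ...]
574.8951416015625, -352.52862548828125), (99.79377746582031, 109.89149475097656), 20.821348190307617) [[509.0, -319.0], [548.0, -422.0], [641.0, -386.0], [602.0, -283.0]]
top -330 10 738.0 748.0
top -310 12 735.0 745.0
top -290 16 735.0 745.0
top -270 20 732.0 746.0
top -250 20 732.0 746.0
top -230 24 729.0 746.0
top -210 18 729.0 746.0
top -190 21 726.0 747.0
top -170 7 726.0 747.0
top -50 18 718.0 745.0
top -30 30 714.0 745.0
top -10 30 715.0 746.0
top 10 14 711.0 746.0
side -330 4 740.0 745.0
side -310 10 739.0 752.0
side -290 14 735.0 752.0
side -270 17 735.0 757.0
side -250 19 734.0 761.0
side -230 24 732.0 766.0
side -210 22 729.0 763.0
side -190 21 728.0 762.0
side -170 19 727.0 762.0
```

View pics/m_side_d.png

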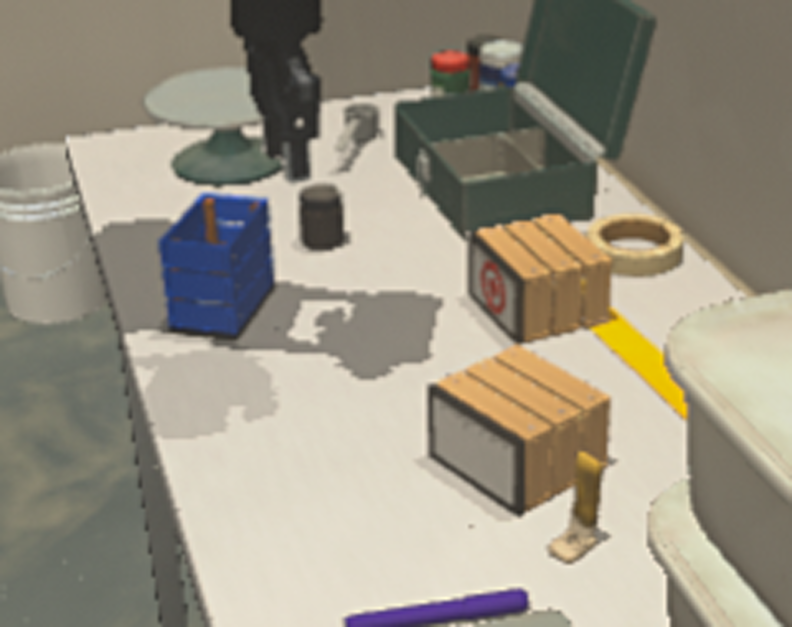

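View pics/m_top_d.png

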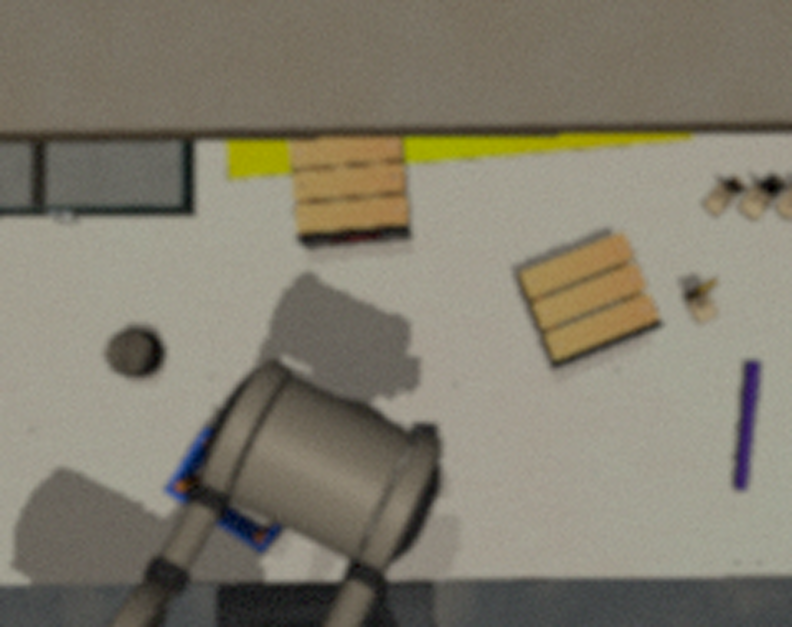

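Clear views show the ring crate at (540,275) in the side picture with its rim on the line. The blank crate lies short of the line at (520,430), and the jar, tile and marker are where they were.

```bash
python3 -c "
from bench import ctrl
print(ctrl.sign_off())"
```

```text
the job is handed in; nothing more can be done
None
```

I tipped both crates onto their far walls, then pushed the stamped one, the left crate, until its leading rim rested on the yellow line. I turned it about 11° to match the line. The job was handed in after about 16 s of the 64 s allowed, with the robot touching nothing.

**Last checks**
- **Stamped crate:** its rim ends are at about (736, -60) and (746, -168) mm. The middle of the line there is at x≈736 and x≈745, so the rim sits near the middle of the 40 mm width along its whole length. Its yaw is about 4.4°, the same as the line.
- **Plain crate:** it lies with its rim at x≈602–641 mm, well short of the line.
- **Other things:** the jar, test tile and marker measured within the networks' scatter of about 6 mm of where they started, and nothing in the pictures suggests they moved.
- **Forces:** readings stayed around 3–4 N at every check.

**Disagreements**
- The overhead shelf hides the far part of the line and crate from the top camera. The rim and the line's far edge there rest on the side camera, the crate's known length and the line's width.
- On the line's centre, the networks gave x≈745 mm and my edge fit gave about 749 mm. For the crate's yaw, the side-camera rectangle gave 3.2° against 4.4° from the top camera. Both differences are well inside the margin.

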